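# Hold the pump rotor on its shaft flat

### The job

Refit the roller rotor of the buffer pump: swing the keeper lever on the pump head up and right back, then pinch the bare drive shaft and turn it until you feel its flat square under the finger pad on the pump's front side. Then slide the rotor down the shaft, set screw over that flat and facing the front of the pump, until it sits fully on the shoulder, and finish while still gripping it there by its hub so that I can tighten the screw. Leave the lever up and everything else on the bench where it is.

Things in the scene. Friction and masses are not known exactly. Their poses are not given: they have to be found in the camera images.
- pump: ivory bench pump, fixed, 150 (x) x 190 (y) x 85 mm high; origin on the bench under its middle, z up. Its front with the dial faces its +x. The drive shaft stands on its z axis on the deck (height 85). A grey track 20 mm high, 37 to 45 mm from the axis, surrounds the shaft on the rear side; grey guides 14 mm high stand at x = 62, y = +-41; the lever's hinge bracket, 74 mm above the deck, at y = +72
- shaft_top (a point): middle of the drive shaft's top end, fixed in the pump, 138 mm above the bench. Steel shaft, 16 mm in diameter, 1.3 mm chamfer at the top; it stands 50 mm above a 24 mm wide, 3 mm high shoulder on the deck (shoulder's top 88 mm above the bench: the rotor rests there)
- drive_shaft (a joint): turning angle of the drive shaft, anticlockwise seen from above; 0 when its flat faces the front of the pump (pump +x). It turns by hand against a friction of 0.05 N m and stays where it is left; stops at +-3.1. At the start it stands at +0.7 to +1.6
- shaft_flat (a point): the shaft's flat (also drive_shaft_c3): 3 mm deep (5 mm from the axis), 12 mm wide, 28.5 mm long, up to 1.3 mm below the shaft's top. Origin mid-face, 15.5 mm below the top; +x points out of the face, y across it, z up. Pinched squarely across the flat the shaft measures 13 mm (a firm grip reads 1 mm less), about 1.3 more when 0.4 rad askew, 16 elsewhere; the pinch does not turn it
- keeper_lever (a joint): angle of the keeper lever; 0 lying level across the end of the shaft, grows as the ball end rises, 1.57 upright, 1.9 stop, leaning back past upright. It has a stiff pivot (0.07 N m) and stays where it is left. At the start it stands at 0 to 0.15
- keeper_ball (a point): centre of the black ball, 18 mm in diameter, on the lever's free end, 134 mm from the hinge axis; at angle 0 at pump x = 0, y = -62, 149 mm above the bench. The lever is an aluminium bar 12 mm wide, 8 mm thick, with a 16 mm wide pad underneath over the shaft end; an 8 mm neck joins bar and ball
- keeper_hinge (a point): on the keeper lever's hinge axis, which is parallel to the pump's x axis: pump x = 0, y = 72, 149 mm above the bench
- rotor: roller rotor, 0.2 kg, upright on the bench: two 62 mm discs with six white rollers, together 22 mm high, and above them a 30 mm hub up to height 50. Bore 17.5 mm. Origin: centre of the underside, z up, +x towards the set screw. The screw's 4.5 mm tip stands into the bore (6 mm from the axis, height 31), so it goes down the last 19 mm only with the screw over the flat (within about 18 degrees)
- set_screw (a point): outer end of the set screw's round head (9 mm in diameter, stands 6 mm out of the hub): 21 mm from the rotor's axis, on its +x side, 31 mm above its underside
- hub_grip (a point): on the rotor's axis 43 mm above its underside, where the 30 mm hub is best gripped, with the fingers on the two sides without the screw
- hex_key: L-shaped dark steel hex key, 83 mm long, 6 mm thick, flat on the bench in front of the pump; leave alone
- spare_collar: plain aluminium ring without screw, 36 mm in diameter, 14 mm high, on the bench between rotor and pump; leave alone
- tip_rack: pipette tip box, blue with white lid, 85 x 122 x 90 mm; leave alone
- gel_tray: clear flat gel casting tray with grey bars, 130 x 115 x 12 mm; leave alone
- pipette: micropipette lying on the bench, 237 mm long, 27 mm thick; leave alone
- beaker: empty glass beaker, 72 mm in diameter, 95 mm high; leave alone
- buffer_bottle: closed glass bottle with blue cap, 86 mm in diameter, 180 mm high; leave alone
There are look-alikes about, which are no part of the job. What is meant by the rotor is not blue, orange or red, and is the larger of those in its own colour.

How it is judged:
By the outcome, as a careful person would: the job done as asked, in the order asked, and still so for the second after the job is handed in, while the arm keeps its last pose, push and grip.
It also fails if it takes over 64 s, if anything falls off the work surface, if the arm or the gripper's body presses on something with over 40 N, if the wrist force passes 120 N, or if a joint passes its speed limit or range.

### The arm

A 6-joint arm with a two-finger parallel gripper is mounted at the origin on the work surface. World frame = base frame: x ahead of the robot, y to its left, z up, the work surface at z = 0. Lengths are in m, angles in rad, forces in N, time in s.
With the tool pointing down it reaches from about 0.35 to 1 m from the base axis. Payload 7.1 kg.
Tool frame: the origin (TCP) lies between the finger pads; the fingertips stand 22 mm ahead of it and the grasp point (between the pads) lies 3 mm ahead of it; x points along the fingers, y is the direction in which the jaws open and shut, and the axes are right-handed (so a half turn about x gives the same grasp; the last joint's range is limited). The gripper opens to 85 mm and grips with 20 to 120 N. Pads are 22 mm wide; open, the fingers measure 114 mm over their backs; the gripper's body (76 mm by 85 mm) begins 54 mm behind the grasp point. The pads swing forward as they close: fully open they stand 13 mm farther back than shut.
Start: joints at [1.218, 0.423, 1.63, -0, 1.089, -0.019], TCP at [0.205, 0.59, 0.227] pointing down, gripper open.
Joint ranges: [-3, 3], [-0.9, 2.11], [0.09, 2.58], [-1.31, 4.45], [0.11, 2.69], [-2.54, 2.54]. Speed limits (rad/s): [2.39, 2.39, 3.01, 3.14, 3.14, 3.14].

### API

Orientations are given as a rotation vector (axis times angle).
In Python, from rig import manip gives the robot as it stands. The module is installed in compiled form; this text tells all that it offers. Calls block until the motion is done:
- manip.move_to(position, orientation): joint-space move of the TCP to a pose.
- manip.servo_line(position, orientation=None, rate=0.15): straight line of the TCP; orientation=None keeps the orientation; rate is the mean speed in m/s.
- manip.set_joints(angles): joint-space move.
- manip.command_gripper(opening, f_grip=None): finger opening in m; f_grip is the grip in N (None keeps the last); returns when the fingers have stopped.
- manip.hold(seconds).
- manip.solve_ik(position, orientation): joint angles nearest the present ones, or None.
- manip.camera(name): name is "side" or "top"; returns a dict with "image" (420x560x3 uint8, red, green, blue), "fx", "fy", "cx", "cy" (pixels), "k1" (the pictures are not rectified: a ray, as slopes to the right and down, at radius r is drawn at 1 + k1 r^2 times it, then the intrinsics apply), "cam_to_world" (4x4, takes a point from camera to world coordinates). Camera axes: x right, y down, z forward; pixel columns grow to the right and rows downward; lengths in m; the calibration is good to about 2 mm. A picture is of the moment at which its call begins. There is no depth.
A pose or a line that the arm cannot do raises manip.IKError and nothing moves.
- manip.sign_off(): hands the job in, once; it reports no verdict.
Readings, each from a call of its own:
- manip.get_time(): time.
- manip.get_joint_positions(): joint angles.
- manip.get_joint_vel(): joint speeds.
- manip.get_tau(): joint torques, N m.
- manip.get_position(): TCP position.
- manip.get_ee_rot(): TCP orientation.
- manip.get_contact_force(): force on the tool from outside, world axes, zero at the start.
- manip.get_torque(): the same for the moment, N m.
- manip.get_width(): finger opening in m.
Only numpy, scipy, OpenCV 4.12 (cv2) and the standard library are available. Lean on these libraries where they do the work, as an engineer would, in place of code of your own. Each camera call takes 0.05 s, during which the arm holds its last target.

## Working session

There is one attempt and no reset: what is moved stays moved. The work goes in short steps, each a Python script; the robot and the scene stay as the last script left them, time stands still between calls to the robot, and variables do not carry over. Pictures are saved under pics/ and viewed, and the job is handed in when it is done.

```bash
mkdir -p pics; cat > snap.py <<'E'
from rig import manip
import cv2, numpy as np, pickle
def snap(n, tag):
    c=manip.camera(n); pickle.dump(c,open(f'pics/{n}_{tag}.pkl','wb'))
    cv2.imwrite(f'pics/{n}_{tag}.png', c['image'][:,:,::-1]); return c
E
python3 - <<'E'
from snap import *
for n in('side','top'):
    c=snap(n,'0'); print(n,{k:c[k] for k in('fx','fy','cx','cy','k1')}); print(c['cam_to_world'].round(3))
print(manip.get_time(), manip.get_ee_rot(), manip.get_width(), manip.get_contact_force())
E
```

```text
side {'fx': 437.5790639122172, 'fy': 437.5790639122172, 'cx': 281.9371228339299, 'cy': 210.16096182061384, 'k1': -0.01924780833066905}
[[ 0.879 -0.359  0.315  0.15 ]
 [-0.477 -0.639  0.604 -0.771]
 [-0.016 -0.681 -0.732  1.043]
 [ 0.     0.     0.     1.   ]]
top {'fx': 442.0806726180429, 'fy': 442.0806726180429, 'cx': 273.6913314365274, 'cy': 209.6723920502134, 'k1': -0.12760579816378076}
[[-0.022 -0.996  0.088  0.415]
 [-1.     0.024  0.015 -0.007]
 [-0.017 -0.088 -0.996  1.521]
 [ 0.     0.     0.     1.   ]]
0.1 [ 0.26082257  1.55512765 -0.26305142] 0.08537427952736454 [-0.90868009 -0.15568111 -0.89861876]
```

View pics/side_0.png

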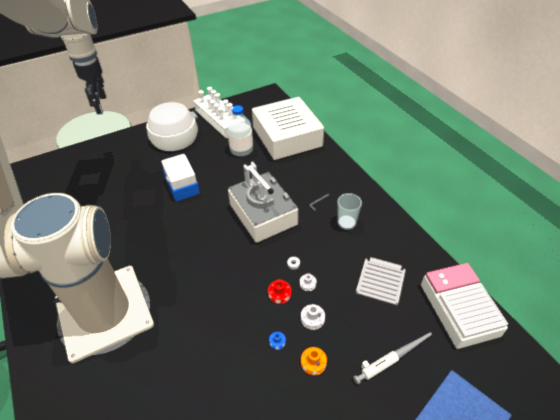

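View pics/top_0.png

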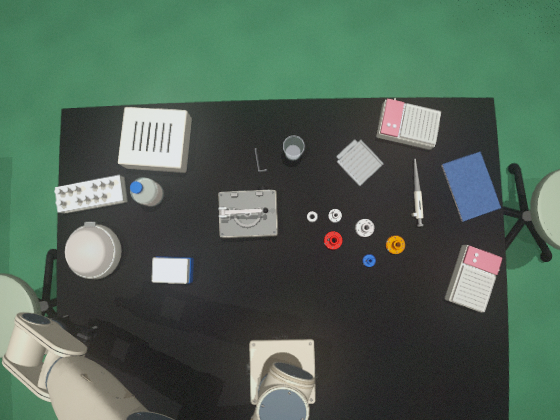

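```bash
python3 - <<'E'
import cv2,numpy as np
s=cv2.imread('pics/side_0.png');t=cv2.imread('pics/top_0.png')
z=lambda im,r,c,h,w,k:cv2.resize(im[r:r+h,c:c+w],None,fx=k,fy=k,interpolation=cv2.INTER_CUBIC)
cv2.imwrite('pics/z1.png',z(t,180,210,70,90,8))
cv2.imwrite('pics/z2.png',z(t,200,300,70,90,8))
cv2.imwrite('pics/z3.png',z(s,155,220,90,90,6))
cv2.imwrite('pics/z4.png',z(s,250,260,90,90,6))
E
```

```text
(no output)
```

View pics/z1.png

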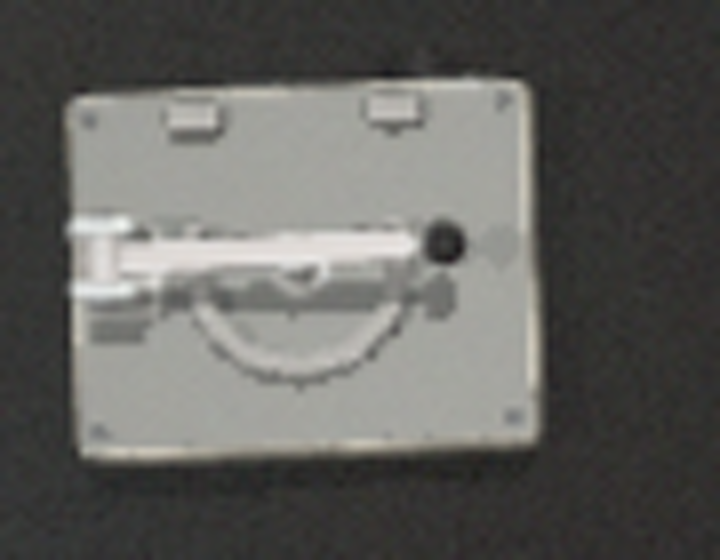

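View pics/z2.png

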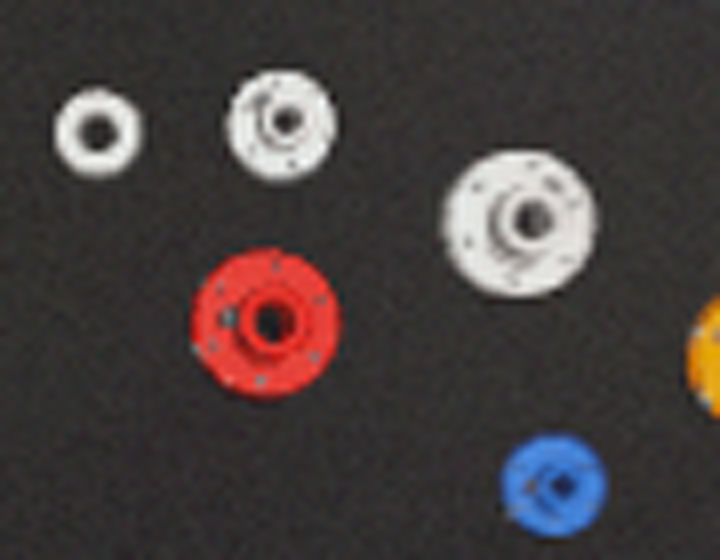

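View pics/z3.png

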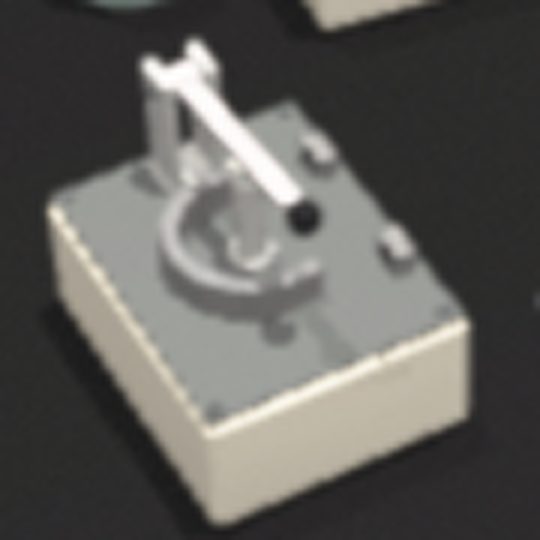

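View pics/z4.png

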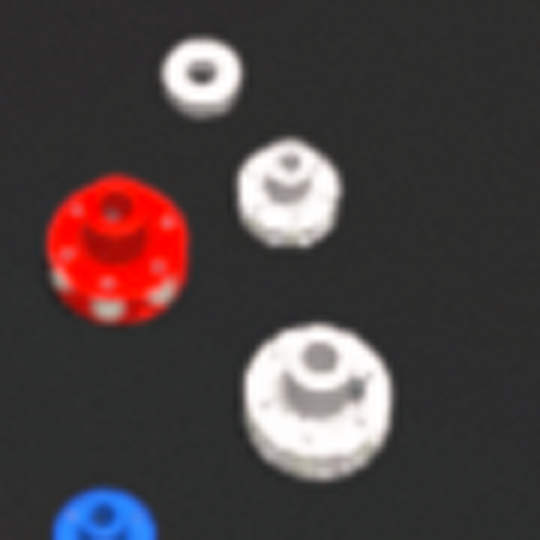

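```bash
cat > geo.py <<'E'
import numpy as np, pickle
def proj(c,P):
    P=np.atleast_2d(P); T=np.linalg.inv(c['cam_to_world']); q=P@T[:3,:3].T+T[:3,3]
    s=q[:,:2]/q[:,2:]; s=s*(1+c['k1']*(s**2).sum(1,keepdims=True))
    return np.c_[c['fx']*s[:,0]+c['cx'],c['fy']*s[:,1]+c['cy']]
def unz(p,r,c,k): p=np.atleast_2d(np.array(p,float)); return (p+0.5)/k-0.5+[c,r]
def W(pose,L):
    x,y,a=pose; L=np.atleast_2d(L); R=np.array([[np.cos(a),-np.sin(a),0],[np.sin(a),np.cos(a),0],[0,0,1]])
    return L@R.T+[x,y,0]
E
cat > fit.py <<'E'
from geo import *
from scipy.optimize import least_squares
t=pickle.load(open('pics/top_0.pkl','rb'));s=pickle.load(open('pics/side_0.pkl','rb'))
Lt=np.array([[75,95,85],[75,-95,85],[-75,-95,85],[-75,95,85],[62,41,99],[62,-41,99]])/1e3
pt=unz([[70,95],[530,78],[541,444],[80,462],[195,105],[393,97]],180,210,8)
Ls=np.array([[-75,-95,85],[75,-95,85],[-75,95,85],[75,95,85],[-75,-95,0]])/1e3
ps=unz([[212,433],[470,323],[48,203],[290,103],[218,524]],155,220,6)
ball=lambda q:np.array([0,72-134*np.cos(q),149+134*np.sin(q)])/1e3
bt=unz([[446,242]],180,210,8); bs=unz([[303,215]],155,220,6)
def res(p,cams):
    r=[]
    if 't' in cams: r+=[proj(t,W(p[:3],Lt))-pt, proj(t,W(p[:3],ball(p[3])))-bt]
    if 's' in cams: r+=[proj(s,W(p[:3],Ls))-ps, proj(s,W(p[:3],ball(p[3])))-bs]
    return np.concatenate(r).ravel()
for cams in('ts','t','s'):
    o=least_squares(res,[0.4,0.05,0,0.07],args=(cams,),loss='soft_l1'); print(cams,o.x.round(4)); print(res(o.x,cams).reshape(-1,2).round(1).tolist())
# rotor: bore top center z50, disc center z22ish, screw
Bt=unz([[532,219]],200,300,8);Dt=unz([[519,224]],200,300,8);St=unz([[555,185]],200,300,8)
Bs=unz([[320,357]],250,260,6);Ss=unz([[357,385]],250,260,6)
def rr(p,cams):
    r=[]
    if 't' in cams: r+=[proj(t,W(p,[[0,0,.05]]))-Bt,proj(t,W(p,[[0,0,.019]]))-Dt,proj(t,W(p,[[.0195,0,.033]]))-St]
    if 's' in cams: r+=[proj(s,W(p,[[0,0,.05]]))-Bs,proj(s,W(p,[[.0195,0,.033]]))-Ss]
    return np.concatenate(r).ravel()
for cams in('ts','t','s'):
    o=least_squares(rr,[0.37,-0.2,-.5],args=(cams,),loss='soft_l1'); print(cams,o.x.round(4)); print(rr(o.x,cams).reshape(-1,2).round(1).tolist())
E
python3 fit.py
```

```text
ts [0.5342 0.1    0.0209 0.1152]
[[-0.2, -0.2], [0.0, -0.7], [0.7, -0.7], [0.0, -0.4], [0.2, 1.2], [0.7, 1.1], [0.3, -0.1], [-0.9, -0.5], [0.4, -1.3], [-1.1, -1.5], [0.3, -1.1], [-0.2, 2.6], [0.0, -0.0]]
t [0.5341 0.1008 0.0152 0.1217]
[[-0.3, -0.3], [-0.1, -0.5], [0.3, -0.4], [-0.4, -0.5], [0.1, 1.2], [0.5, 1.2], [-0.0, 0.1]]
s [0.5334 0.097  0.0238 0.1342]
[[-0.6, 0.3], [0.7, -0.7], [-1.0, -0.7], [0.4, -0.5], [0.1, 3.4], [0.2, -0.0]]
ts [ 0.4803 -0.2924 -0.7371]
[[0.3, -0.1], [0.2, -0.2], [0.2, 0.1], [-0.8, -0.4], [0.2, -0.1]]
t [ 0.48   -0.2916 -0.7258]
[[0.1, 0.0], [-0.0, -0.1], [-0.1, 0.1]]
s [ 0.4805 -0.2934 -0.7293]
[[-0.5, -0.1], [0.5, 0.1]]
```

```bash
cat >> fit.py <<'E'
print('---')
o=least_squares(lambda P:np.r_[(proj(t,P)-bt).ravel(),(proj(s,P)-bs).ravel()],[.53,.04,.16]);print('ball',o.x.round(4),o.fun.round(2))
p=[0.534,0.0998,0.019]
print(W(p,ball(.12)))
import cv2
def ring(r,z,a0=0,a1=2*np.pi,cx=0,cy=0): a=np.linspace(a0,a1,90); return np.c_[cx+r*np.cos(a),cy+r*np.sin(a),0*a+z]
for c,n,(r0,c0,h,w,k) in((t,'top',(180,210,70,90,8)),(s,'side',(155,220,90,90,6))):
    im=cv2.resize(c['image'][r0:r0+h,c0:c0+w,::-1],None,fx=k,fy=k,interpolation=cv2.INTER_CUBIC)
    def dl(pose,L,col,cl=True):
        q=(proj(c,W(pose,L))-[c0,r0]+.5)*k-.5; cv2.polylines(im,[np.round(q).astype(int)],cl,col,1)
    bx=np.array([[75,95],[75,-95],[-75,-95],[-75,95]])/1e3
    dl(p,np.c_[bx,[.085]*4],(0,0,255)); dl(p,np.c_[bx,[0]*4],(0,255,255))
    dl(p,ring(.045,.105,np.pi/2,1.5*np.pi),(0,255,0),False);dl(p,ring(.037,.105,np.pi/2,1.5*np.pi),(0,255,0),False)
    dl(p,ring(.012,.088),(255,0,255)); dl(p,ring(.008,.138),(255,0,0)); 
    b=ball(.12); dl(p,ring(.009,b[2],cx=0,cy=b[1]),(0,128,255))
    cv2.imwrite(f'pics/ov_{n}.png',im)
for c,n,(r0,c0,h,w,k) in((t,'top',(200,300,70,90,8)),(s,'side',(250,260,90,90,6))):
    im=cv2.resize(c['image'][r0:r0+h,c0:c0+w,::-1],None,fx=k,fy=k,interpolation=cv2.INTER_CUBIC)
    p=[.4803,-.2924,-.735]
    dl(p,ring(.031,.022),(0,0,255));dl(p,ring(.031,.0),(0,255,255));dl(p,ring(.015,.05),(0,255,0));dl(p,ring(.00875,.05),(255,0,0));
    dl(p,[[.015,0,.031],[.021,0,.031]],(255,0,255))
    cv2.imwrite(f'pics/ovr_{n}.png',im)
E
python3 fit.py | sed -n '/---/,$p'; python3 -c "
import cv2,numpy as np
a=[cv2.imread(f'pics/{n}.png') for n in('ov_top','ov_side','ovr_top','ovr_side')]
f=lambda x:cv2.resize(x,(540,540*x.shape[0]//x.shape[1]))
for i,(u,v) in enumerate((a[:2],a[2:])):
    cv2.imwrite(f'pics/pair{i}.png',np.hstack([cv2.copyMakeBorder(f(u)[:, :400] if 0 else cv2.resize(u,(400,311)),0,89,0,0,cv2.BORDER_CONSTANT),cv2.resize(v,(400,400))]))
"
```

```text
---
ball [0.5356 0.0397 0.1634] [ 0.03 -0.07 -0.07  0.01]
[[0.53515962 0.03877466 0.16504144]]
```

View pics/pair0.png

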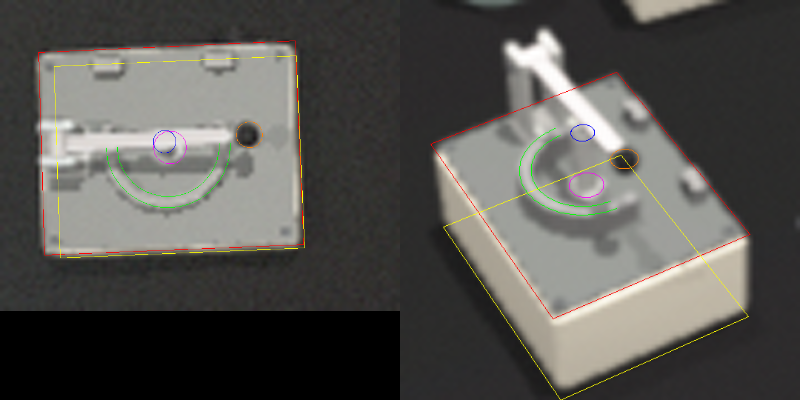

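View pics/pair1.png

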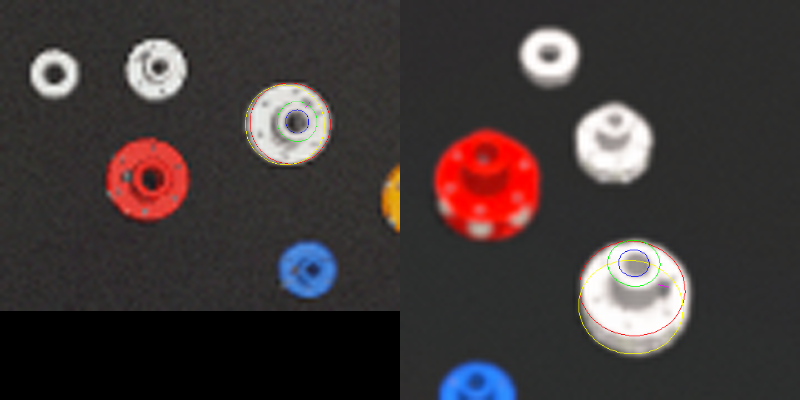

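```bash
cat > h.py <<'E'
from rig import manip
import numpy as np
from scipy.spatial.transform import Rotation as R
from snap import snap
def ori(psi):
    c,s=np.cos(psi),np.sin(psi)
    return R.from_matrix(np.array([[0,c,s],[0,s,-c],[-1,0,0]])).as_rotvec()
def st(l=''):
    print(l,'t',round(manip.get_time(),2),'p',np.round(manip.get_position(),4),'F',np.round(manip.get_contact_force(),1),'M',np.round(manip.get_torque(),2),'w',round(manip.get_width()*1e3,2))
E
python3 - <<'E'
from h import *
M=R.from_rotvec(manip.get_ee_rot()).as_matrix(); print(M.round(2))
for psi in (0.019,0.019+np.pi,0.019-np.pi):
    for pos in ((.5356,.0393,.1665),(.532,.215,.279)):
        print(psi,pos,manip.solve_ik(pos,ori(psi)))
for psi in (1.59,-1.55): print(psi, manip.solve_ik((.534,.1,.131),ori(psi)), manip.solve_ik((.48,-.292,.046),ori(psi-.75)))
for psi in (0.3,.7,1.1,1.6): print(psi, manip.solve_ik((.534,.1,.131),ori(psi)), manip.solve_ik((.534,.1,.131),ori(psi-np.pi)))
E
```

```text
[[-0.    0.33  0.94]
 [-0.    0.94 -0.33]
 [-1.   -0.   -0.  ]]
0.019 (0.5356, 0.0393, 0.1665) [0.05108408 0.37724027 1.87033884 0.         0.89401355 0.03208408]
0.019 (0.532, 0.215, 0.279) [0.36332589 0.29152434 1.6967291  0.         1.15333921 0.34432589]
3.1605926535897932 (0.5356, 0.0393, 0.1665) None
3.1605926535897932 (0.532, 0.215, 0.279) None
-3.122592653589793 (0.5356, 0.0393, 0.1665) None
-3.122592653589793 (0.532, 0.215, 0.279) None
1.59 [ 1.63216171e-01  4.39030739e-01  1.87702905e+00 -4.44089210e-16
  8.25532866e-01 -1.42678383e+00] [-0.56770643  0.59925967  1.8635822   0.          0.67875078 -1.40770643]
-1.55 [ 1.63216171e-01  4.39030739e-01  1.87702905e+00 -4.44089210e-16
  8.25532866e-01  1.71321617e+00] [-5.67706428e-01  5.99259668e-01  1.86358220e+00 -4.44089210e-16
  6.78750785e-01  1.73229357e+00]
0.3 [ 1.63216171e-01  4.39030739e-01  1.87702905e+00 -4.44089210e-16
  8.25532866e-01 -1.36783829e-01] None
0.7 [ 1.63216171e-01  4.39030739e-01  1.87702905e+00 -4.44089210e-16
  8.25532866e-01 -5.36783829e-01] None
1.1 [ 1.63216171e-01  4.39030739e-01  1.87702905e+00 -4.44089210e-16
  8.25532866e-01 -9.36783829e-01] [ 1.63216171e-01  4.39030739e-01  1.87702905e+00 -4.44089210e-16
  8.25532866e-01  2.20480882e+00]
1.6 [ 1.63216171e-01  4.39030739e-01  1.87702905e+00 -4.44089210e-16
  8.25532866e-01 -1.43678383e+00] [0.16321617 0.43903074 1.87702905 0.         0.82553287 1.70480882]
```

```bash
python3 - <<'E'
from h import *
o=ori(0.019)
manip.servo_line((.205,.59,.30),rate=.3)
manip.command_gripper(.045,30)
manip.move_to((.5354,.0393,.26),o)
manip.servo_line((.5354,.0393,.1672),rate=.15); st('at')
manip.command_gripper(.0,30); st('grip')
snap('side','1'); snap('top','1')
E
```

```text
at t 4.03 p [0.536  0.0395 0.1678] F [0.  0.2 0.6] M [-0.02  0.01  0.05] w 45.13
grip t 4.53 p [0.5355 0.0393 0.1675] F [ 0.4 -0.2  0.1] M [ 0.03 -0.06 -0.03] w -0.06
```

```bash
python3 - <<'E'
import cv2,numpy as np
s=cv2.imread('pics/side_1.png');t=cv2.imread('pics/top_1.png')
z=lambda im,r,c,h,w,k:cv2.resize(im[r:r+h,c:c+w],None,fx=k,fy=k,interpolation=cv2.INTER_CUBIC)
cv2.imwrite('pics/a1.png',np.hstack([z(s,130,210,100,100,4),z(t,165,210,100,100,4)]))
E
```

```text
(no output)
```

View pics/a1.png

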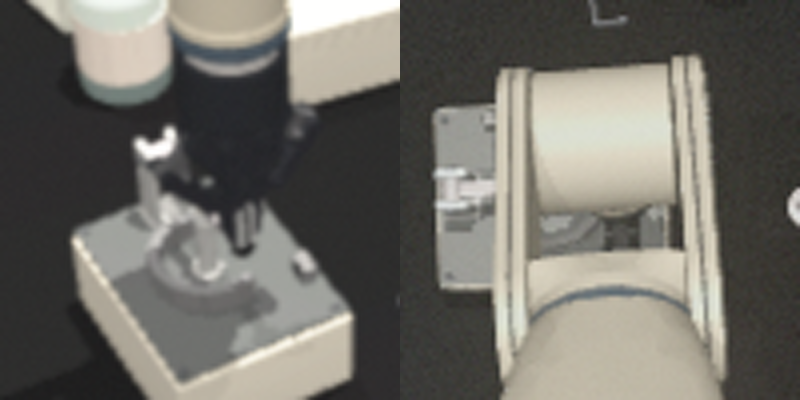

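```bash
python3 - <<'E'
from geo import *
import cv2
s=pickle.load(open('pics/side_1.pkl','rb'))
r0,c0,k=150,235,10
im=cv2.resize(s['image'][r0:r0+60,c0:c0+70,::-1],None,fx=k,fy=k,interpolation=cv2.INTER_CUBIC)
for P,col in(((.5355,.0393,.1455),(0,0,255)),((.5355,.0393,.1645),(0,255,0)),((.5355,.0393,.1645+.054),(255,0,0)),((.534,.0998,.138),(0,255,255)),((.5356,.0397,.1634),(255,0,255))):
    q=(proj(s,P)[0]-[c0,r0]+.5)*k-.5; print(q); cv2.circle(im,tuple(np.round(q).astype(int).tolist()),4,col,-1)
cv2.imwrite('pics/a2.png',im)
E
```

```text
[357.27051128 453.88071452]
[354.93485574 407.05358008]
[348.0082101  268.12564255]
[260.56196164 348.48649206]
[354.73871365 408.82002616]
```

View pics/a2.png

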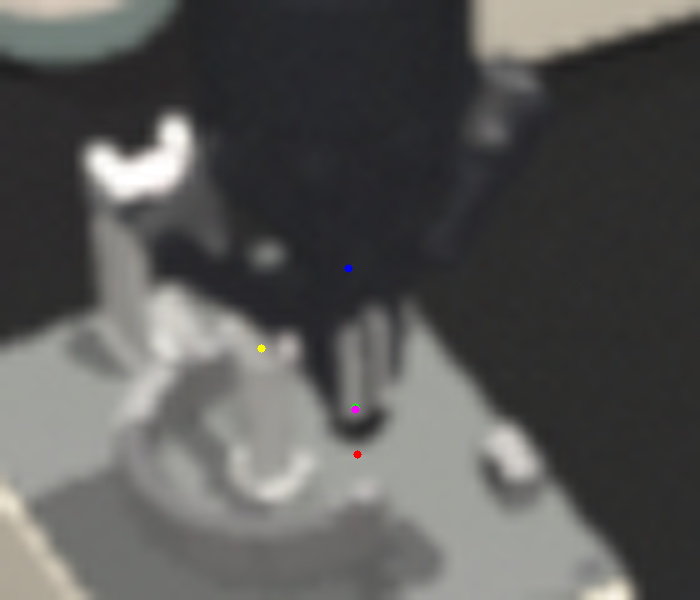

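```bash
python3 - <<'E'
from h import *
manip.command_gripper(.045,30)
manip.servo_line((.5354,.0393,.24),rate=.25); st()
snap('side','2'); snap('top','2')
import cv2
s=cv2.imread('pics/side_2.png')
cv2.imwrite('pics/a3.png',cv2.resize(s[150:210,235:305],None,fx=10,fy=10,interpolation=cv2.INTER_CUBIC))
E
```

```text
t 5.57 p [0.5358 0.0393 0.241 ] F [ 0.3  0.5 -0.4] M [ 0.01 -0.03 -0.03] w 45.44
```

View pics/a3.png

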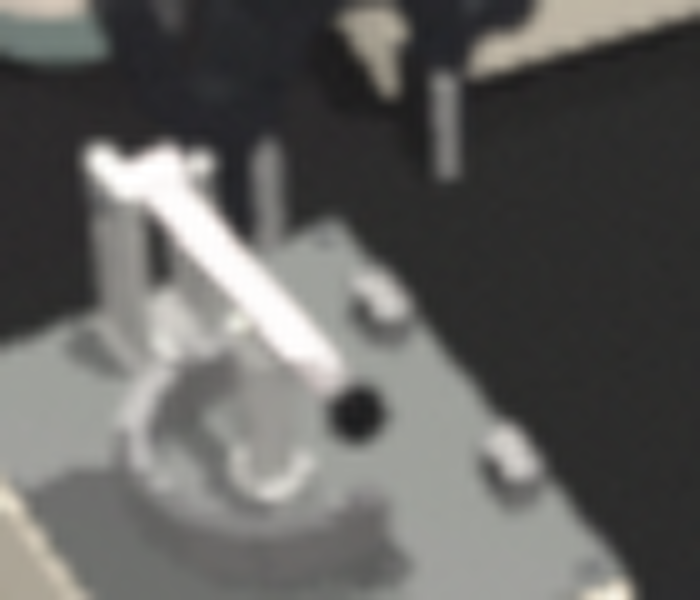

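```bash
python3 - <<'E'
from geo import *
import cv2
s=pickle.load(open('pics/side_2.pkl','rb'));t=pickle.load(open('pics/top_2.pkl','rb'))
for dz in(0,-.003,-.01,-.022):
  for dx in(-.0227,.0227):
    q=(proj(s,(.5358+dx,.0393+dx*.019,.241+dz))[0]-[235,150]+.5)*10-.5; print(dz,dx,q.round())
cv2.imwrite('pics/a4.png',cv2.resize(t['image'][165:245,210:310,::-1],None,fx=7,fy=7,interpolation=cv2.INTER_CUBIC))
E
```

```text
0 -0.0227 [273. 236.]
0 0.0227 [418. 179.]
-0.003 -0.0227 [273. 244.]
-0.003 0.0227 [419. 187.]
-0.01 -0.0227 [274. 263.]
-0.01 0.0227 [419. 206.]
-0.022 -0.0227 [277. 295.]
-0.022 0.0227 [420. 238.]
```

View pics/a4.png

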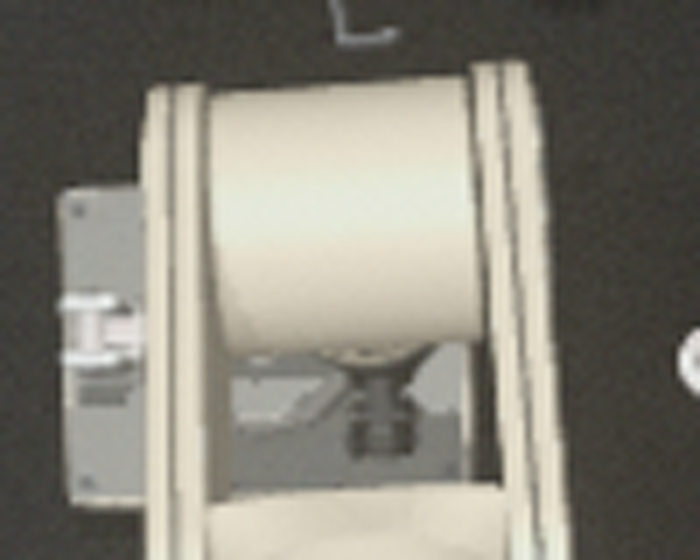

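```bash
python3 - <<'E'
from geo import *
import cv2
s=pickle.load(open('pics/side_0.pkl','rb'))
k=8;r0,c0=30,60
im=cv2.resize(s['image'][r0:r0+75,c0:c0+75,::-1],None,fx=k,fy=k,interpolation=cv2.INTER_CUBIC)
P=np.array([.205,.59,.227]); jy=np.array([.33,.94,0])
for dz,col in((0.013,(255,0,0)),(0,(0,255,0)),(-.009,(0,0,255)),(-.022,(0,255,255))):
  for d in(-.0427,.0427):
    q=(proj(s,P+jy*d+[0,0,dz])[0]-[c0,r0]+.5)*k-.5; cv2.circle(im,tuple(np.round(q).astype(int).tolist()),4,col,-1)
cv2.imwrite('pics/a5.png',im)
E
```

```text
(no output)
```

View pics/a5.png

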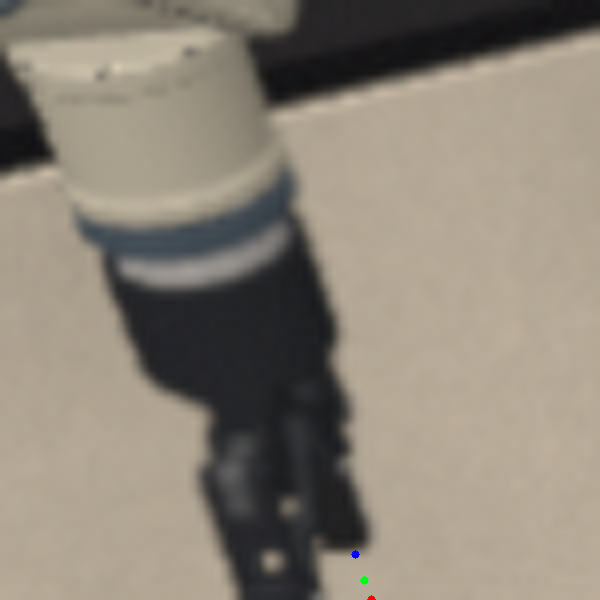

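```bash
python3 - <<'E'
from h import *
manip.servo_line((.5352,.0393,.147),rate=.2); st()
manip.command_gripper(.0,30); st('grip')
snap('side','3')
import cv2
s=cv2.imread('pics/side_3.png')
cv2.imwrite('pics/a6.png',cv2.resize(s[150:210,235:305],None,fx=10,fy=10,interpolation=cv2.INTER_CUBIC))
E
```

```text
t 6.28 p [0.5353 0.0393 0.1469] F [-0.5  0.6 -0.3] M [ 0.04 -0.04 -0.1 ] w 45.07
grip t 6.66 p [0.5373 0.0394 0.1485] F [5.2 0.1 0.5] M [-0.07 -0.91  0.  ] w 15.8
```

View pics/a6.png

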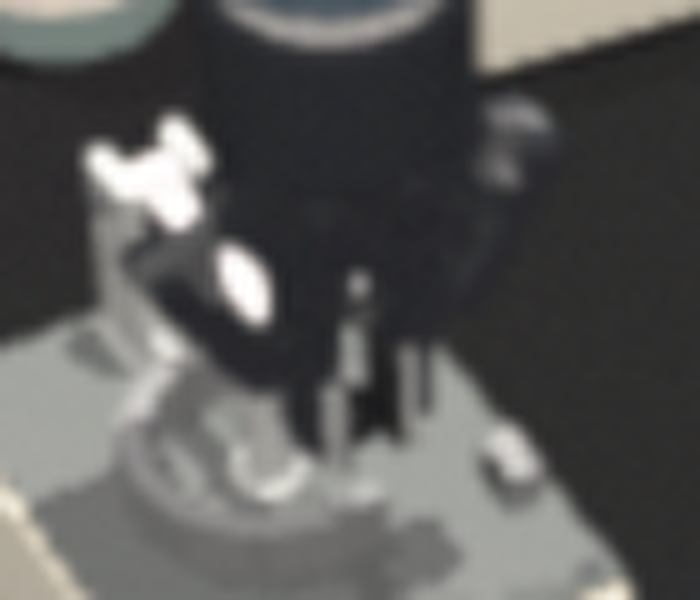

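```bash
python3 - <<'E'
from h import *
a=.019; q0=.11
B=lambda q:np.array([0,-.134*np.cos(q),.134*np.sin(q)])
Rz=R.from_euler('z',a).as_matrix()
C=np.array([.537,.0393,.147])
for q in np.linspace(q0,1.9,12)[1:]:
    manip.servo_line(C+Rz@(B(q)-B(q0)),rate=.12)
    st(f'{q:.2f}')
snap('side','4')
E
```

```text
0.27 t 7.04 p [0.5373 0.0432 0.1688] F [ 2.9 -2.7  0.5] M [-0.48 -0.41 -0.03] w 15.4
0.44 t 7.38 p [0.537  0.051  0.1886] F [ 2.9 -0.8 -0.7] M [-0.14 -0.67 -0.01] w 15.5
0.60 t 7.71 p [0.5368 0.0617 0.2073] F [ 4.6  0.5 -0.8] M [ 0.01 -0.8  -0.02] w 15.54
0.76 t 8.04 p [0.5365 0.0752 0.2241] F [ 5.7  0.9 -0.8] M [ 0.02 -0.88 -0.  ] w 15.53
0.92 t 8.38 p [0.5362 0.0913 0.2386] F [ 5.9  0.5 -1.2] M [-0.04 -0.97  0.03] w 15.76
1.09 t 8.71 p [0.5359 0.1096 0.2502] F [ 5.8 -1.1 -0.8] M [ 0.02 -1.01 -0.01] w 15.56
1.25 t 9.04 p [0.5355 0.1295 0.2587] F [ 5.2 -0.2 -0. ] M [ 0.04 -0.95  0.06] w 15.15
1.41 t 9.38 p [0.5336 0.1506 0.2632] F [0.5 0.9 0.1] M [ 0.07 -0.05 -0.05] w 0.1
1.57 t 9.71 p [0.5338 0.1727 0.2658] F [0.2 0.2 0.6] M [ 0.01  0.03 -0.05] w -0.0
1.74 t 10.04 p [0.5338 0.1945 0.2642] F [-0.7  0.  -0.3] M [-0.03  0.   -0.01] w -0.06
1.90 t 10.38 p [0.5334 0.2158 0.2588] F [0.5 0.2 0.3] M [ 0.03  0.04 -0.03] w 0.11
```

```bash
python3 - <<'E'
from h import *
manip.servo_line((.5345,.216,.33),rate=.3)
manip.servo_line((.5345,.095,.33),rate=.3);st()
snap('side','5')
import cv2
s=cv2.imread('pics/side_5.png')
cv2.imwrite('pics/a7.png',cv2.resize(s[110:210,200:300],None,fx=6,fy=6,interpolation=cv2.INTER_CUBIC))
E
```

```text
t 11.36 p [0.5338 0.094  0.3288] F [ 0.   1.1 -0.2] M [ 0.03 -0.08 -0.  ] w 0.47
```

View pics/a7.png

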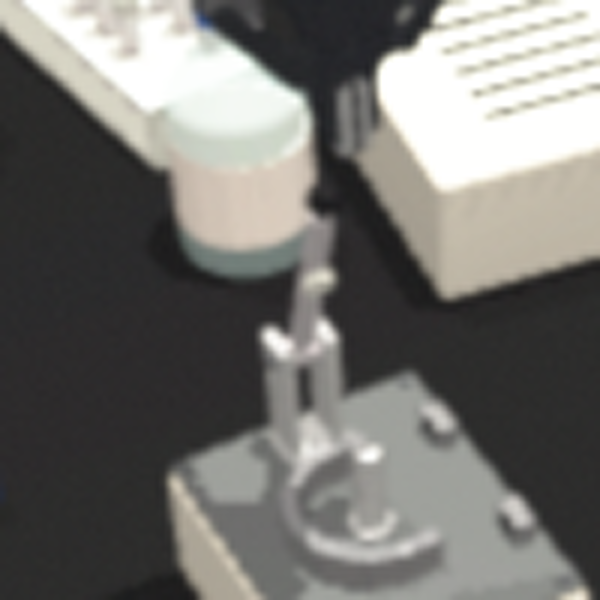

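```bash
python3 - <<'E'
from geo import *
s=pickle.load(open('pics/side_5.pkl','rb'))
p=[.534,.0998,.019]
for q in(1.2,1.3,1.4,1.5,1.6): print(q,proj(s,W(p,[0,.072-.134*np.cos(q),.149+.134*np.sin(q)])), W(p,[0,.072-.134*np.cos(q),.149+.134*np.sin(q)]))
for z in(.307,.32,.33,.335): print(z,proj(s,[.5338,.083,z]))
print('shaft',proj(s,W(p,[0,0,.138])), 'shoulder',proj(s,W(p,[0,0,.088])))
E
```

```text
1.2 [[254.22636265 144.25573982]] [[0.53355459 0.12323983 0.27389324]]
1.3 [[252.07283573 140.61941091]] [[0.53331309 0.13594863 0.2781168 ]]
1.4 [[249.90991505 137.30984363]] [[0.53306479 0.14901552 0.28105026]]
1.5 [[247.76505586 134.36431415]] [[0.53281217 0.16230993 0.28266433]]
1.6 [[245.66466623 131.81351313]] [[0.53255774 0.17569903 0.28294286]]
0.307 [[260.11001432 142.67912095]]
0.32 [[259.85623485 138.81185607]]
0.33 [[259.65824848 135.79424524]]
0.335 [[259.55833632 134.27124682]]
shaft [[260.60619616 184.39864921]] shoulder [[261.4413003  196.16446918]]
```

```bash
python3 - <<'E'
from h import *
manip.servo_line((.5335,.083,.262),rate=.25);st()
manip.servo_line((.5325,.185,.262),rate=.15);st()
for y in(.19,.195,.2,.205,.21):
    manip.servo_line((.5325,y,.260),rate=.08);st()
    if manip.get_contact_force()[1]<-5: break
snap('side','6')
import cv2
s=cv2.imread('pics/side_6.png')
cv2.imwrite('pics/a8.png',cv2.resize(s[110:210,200:300],None,fx=6,fy=6,interpolation=cv2.INTER_CUBIC))
E
```

```text
t 11.83 p [0.5333 0.0839 0.2617] F [0.6 0.5 0. ] M [-0.02 -0.01 -0.  ] w -0.11
 t 12.67 p [0.5326 0.1848 0.2624] F [ 0.5 -0.   0.3] M [-0.01  0.    0.01] w 0.14
 t 12.92 p [0.5325 0.1896 0.2598] F [-0.7  0.1  0.8] M [0.05 0.01 0.04] w -0.16
 t 13.17 p [0.5326 0.1951 0.26  ] F [0.8 0.1 0.4] M [-0.02  0.03  0.07] w -0.11
 t 13.42 p [0.5324 0.1981 0.2598] F [ 0.1 -9.9  1.9] M [-1.64 -0.12 -0.06] w -0.03
```

View pics/a8.png

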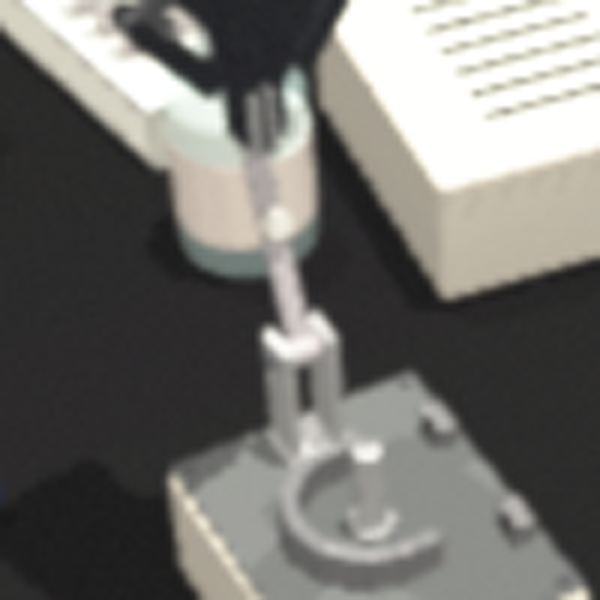

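```bash
python3 - <<'E'
from h import *
a=.019
manip.servo_line((.5325,.17,.262),rate=.2)
manip.servo_line((.5335,.12,.29),rate=.25)
manip.command_gripper(.032,40)
c=np.array([.5348,.0998])
manip.move_to((*c,.20),ori(a+1.15)); st()
manip.servo_line((*c,.14),rate=.15); st()
for z in(.128,.117,.108):
    manip.servo_line((*c,z),rate=.1); st()
    if abs(manip.get_contact_force()[2])>6: print('stop');break
manip.command_gripper(0,40); st('grip')
snap('side','7')
import cv2
s=cv2.imread('pics/side_7.png')
cv2.imwrite('pics/a9.png',cv2.resize(s[150:210,230:300],None,fx=9,fy=9,interpolation=cv2.INTER_CUBIC))
E
```

```text
t 15.65 p [0.5351 0.0999 0.2002] F [-0.2  0.1 -0.1] M [0.03 0.01 0.03] w 31.83
 t 16.2 p [0.5352 0.0999 0.1404] F [-0.6 -0.9  0.6] M [ 0.03 -0.06 -0.03] w 32.18
 t 16.47 p [0.535  0.0999 0.1285] F [-0.3 -0.6  0.5] M [ 0.03  0.05 -0.03] w 31.84
 t 16.73 p [0.5346 0.0997 0.1171] F [-0.7  0.3  1.1] M [-0.01  0.01  0.06] w 31.87
 t 16.98 p [0.5345 0.0998 0.1079] F [ 0.1 -0.4  0.1] M [ 0.01 -0.03  0.01] w 31.88
grip t 17.27 p [0.5355 0.1007 0.1085] F [ 0.5  4.9 -0.8] M [ 0.7  -0.07  0.13] w 11.95
```

View pics/a9.png

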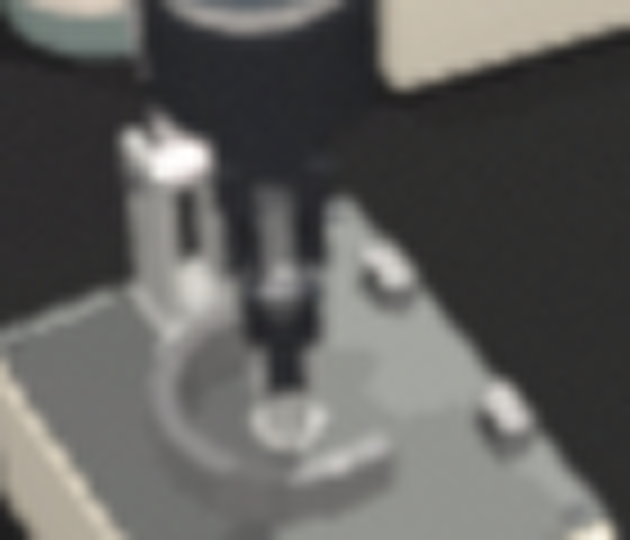

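```bash
python3 - <<'E'
from h import *
a=.019
A=np.array([.536,.1021])
for f in (.85,.55,.27,0):
    j=np.array([np.cos(a+f),np.sin(a+f)])
    manip.move_to((*(A-.0015*j),.108),ori(a+f)); st(f)
manip.hold(.2); st()
E
```

```text
0.85 t 17.72 p [0.5351 0.1011 0.1085] F [-1.6  0.1  5.2] M [ 0.    0.32 -0.09] w 11.82
0.55 t 18.11 p [0.5349 0.1015 0.1085] F [-2.4  1.9  6. ] M [ 0.17  0.38 -0.1 ] w 11.92
0.27 t 18.48 p [0.5348 0.1019 0.1085] F [-1.3  1.4  5.8] M [ 0.19  0.35 -0.08] w 11.52
0 t 18.85 p [0.5349 0.1023 0.1085] F [-1.7  1.1  5.6] M [ 0.24  0.34 -0.05] w 11.89
 t 19.05 p [0.5349 0.1023 0.1085] F [-1.4  0.9  5.4] M [ 0.24  0.33 -0.01] w 12.13
```

```bash
python3 - <<'E'
from h import *
a=.019
A=np.array([.5362,.1020])
for f in (.35,-.35,0):
    manip.command_gripper(.026,40)
    j=np.array([np.cos(a+f),np.sin(a+f)])
    manip.move_to((*(A-.001*j),.108),ori(a+f))
    manip.command_gripper(0,40); manip.hold(.15); st(f)
E
```

```text
0.35 t 20.18 p [0.5355 0.1017 0.1081] F [ 0.5 -0.2  0.3] M [ 0.05 -0.16 -0.05] w 13.04
-0.35 t 21.58 p [0.5355 0.1023 0.1081] F [ 0.8 -1.   0.4] M [-0.19 -0.14  0.04] w 13.19
0 t 22.7 p [0.535  0.102  0.1081] F [-1.8  0.1  3.3] M [0.   0.44 0.01] w 11.75
```

```bash
python3 - <<'E'
from h import *
manip.command_gripper(.026,30)
manip.servo_line((.5355,.102,.20),rate=.25)
c=np.array([.4818,-.2912]); r=-.732
manip.command_gripper(.044,25)
manip.move_to((*c,.13),ori(r)); st()
snap('top','8')
manip.servo_line((*c,.036),rate=.15); st('low')
snap('side','8')
manip.command_gripper(.0,25); st('pinch')
snap('side','9')
import cv2
for i in(8,9):
    s=cv2.imread(f'pics/side_{i}.png')
    cv2.imwrite(f'pics/b{i}.png',cv2.resize(s[280:345,275:355],None,fx=5,fy=5,interpolation=cv2.INTER_CUBIC))
cv2.imwrite('pics/b89.png',np.hstack([cv2.imread('pics/b8.png'),cv2.imread('pics/b9.png')]))
E
```

```text
t 25.32 p [ 0.4823 -0.2905  0.1302] F [-0.   0.3 -0.9] M [ 0.01  0.05 -0.07] w 44.26
low t 26.14 p [ 0.4824 -0.2913  0.0365] F [ 0.6 -0.  -1.1] M [-0.01 -0.06  0.03] w 43.83
pinch t 26.45 p [ 0.4826 -0.2916  0.0372] F [0.2 1.  6.7] M [0.16 0.11 0.  ] w 30.17
```

View pics/b89.png

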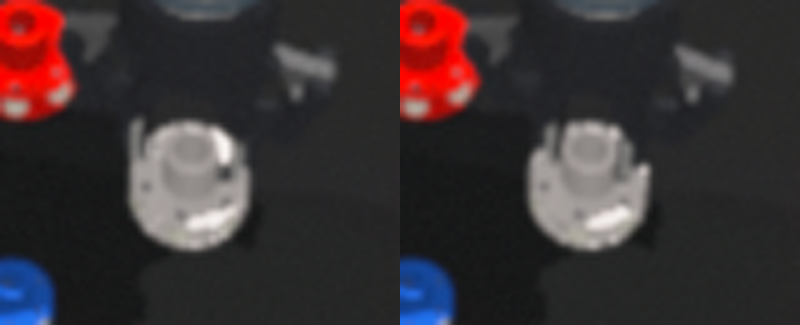

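```bash
python3 - <<'E'
from h import *
c=np.array([.4818,-.2912]); r=-.732
manip.command_gripper(.044,25); 
manip.servo_line((*c,.06),rate=.2)
manip.move_to((*c,.06),ori(r+np.pi/2))
manip.servo_line((*c,.030),rate=.1); st('low')
manip.command_gripper(.0,30); manip.hold(.1); st('grip')
snap('side','10')
import cv2
s=cv2.imread('pics/side_10.png')
cv2.imwrite('pics/b10.png',cv2.resize(s[280:345,275:355],None,fx=8,fy=8,interpolation=cv2.INTER_CUBIC))
E
```

```text
low t 28.91 p [ 0.4814 -0.291   0.0295] F [-0.2  1.1 -0.8] M [-0.04  0.02 -0.02] w 43.83
grip t 29.27 p [ 0.4821 -0.2914  0.0304] F [0.1 0.5 0.9] M [0.1  0.03 0.03] w 30.39
```

View pics/b10.png

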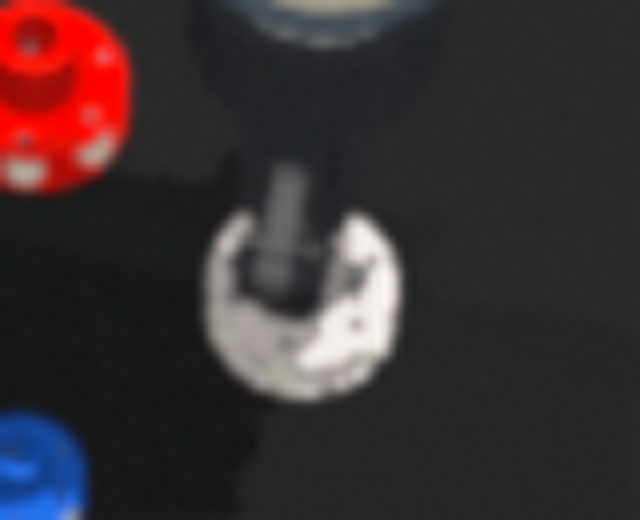

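```bash
python3 - <<'E'
from h import *
a=.019
c=np.array([.4818,-.2912])
manip.command_gripper(.0,50); st()
manip.servo_line((*c,.15),rate=.2)
A=np.array([.5363,.1020])
manip.move_to((*A,.205),ori(a+np.pi/2)); manip.hold(.2); st()
snap('side','11')
import cv2
s=cv2.imread('pics/side_11.png')
cv2.imwrite('pics/b11.png',cv2.resize(s[125:215,220:310],None,fx=6,fy=6,interpolation=cv2.INTER_CUBIC))
E
```

```text
t 29.53 p [ 0.4821 -0.2914  0.0306] F [-1.1  0.7  6.7] M [ 0.07  0.11 -0.03] w 29.78
 t 31.97 p [0.5364 0.101  0.2048] F [ 0.1  0.5 -1.7] M [-0.02  0.02  0.03] w 29.55
```

View pics/b11.png

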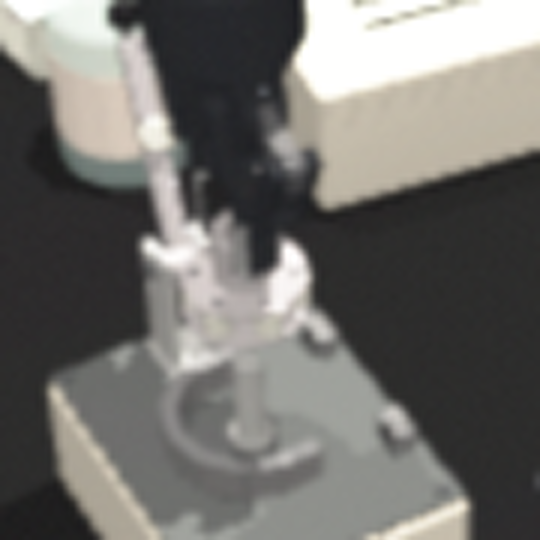

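```bash
python3 - <<'E'
from h import *
A=np.array([.5363,.1024])
manip.servo_line((*A,.174),rate=.12); st()
for z in(.168,.163,.157,.151,.145):
    manip.servo_line((*A,z),rate=.05); st(z)
    F=manip.get_contact_force()
    if F[2]>6 or np.hypot(F[0],F[1])>8: print('stop');break
E
```

```text
t 32.42 p [0.536  0.1022 0.1736] F [ 0.5 -0.7 -1.4] M [ 0.01  0.02 -0.05] w 29.56
0.168 t 32.69 p [0.5363 0.1024 0.1681] F [ 0.2  0.4 -1.9] M [ 0.   -0.05  0.01] w 29.84
0.163 t 32.94 p [0.5361 0.1024 0.1628] F [ 0.4  0.5 -1.9] M [-0.01  0.02 -0.05] w 29.79
0.157 t 33.21 p [0.5361 0.1024 0.1566] F [-0.4 -0.1 -1.1] M [-0.02  0.02 -0.  ] w 29.61
0.151 t 33.48 p [0.5362 0.1024 0.1506] F [-0.1  0.7 -2.3] M [-0.01 -0.    0.  ] w 30.18
0.145 t 33.74 p [0.5363 0.1024 0.1446] F [-0.4 -0.1 -1.9] M [ 0.02  0.05 -0.03] w 29.91
```

```bash
python3 - <<'E'
from h import *
A=np.array([.5363,.1024])
for z in(.140,.136,.132,.128,.124,.121,.119,.117,.115):
    manip.servo_line((*A,z),rate=.04); st(z)
    F=manip.get_contact_force()
    if F[2]>5 or np.hypot(F[0],F[1])>8: print('stop');break
snap('side','12')
import cv2
s=cv2.imread('pics/side_12.png')
cv2.imwrite('pics/b12.png',cv2.resize(s[135:215,220:310],None,fx=7,fy=7,interpolation=cv2.INTER_CUBIC))
E
```

```text
0.14 t 34.02 p [0.5363 0.1024 0.1398] F [ 0.2 -0.5 -2.4] M [-0.02  0.07 -0.01] w 29.59
0.136 t 34.27 p [0.5364 0.1024 0.1358] F [ 0.2 -0.4 -1.7] M [-0.05  0.06 -0.01] w 29.61
0.132 t 34.52 p [0.5363 0.1024 0.1317] F [-0.3 -0.6 -1.6] M [-0.05  0.06  0.03] w 29.76
0.128 t 34.77 p [0.5364 0.1024 0.1278] F [ 0.  -0.9 -2.3] M [-0.02  0.14  0.07] w 29.86
0.124 t 35.02 p [0.5364 0.1024 0.1238] F [-0.6 -0.9 -2.7] M [-0.08  0.11  0.  ] w 29.66
0.121 t 35.27 p [0.5364 0.1024 0.1209] F [-0.4  0.7 -1.5] M [-0.1   0.14 -0.03] w 29.78
0.119 t 35.52 p [0.5364 0.1024 0.1189] F [-0.5 -1.  -2.4] M [-0.04  0.05 -0.02] w 29.8
0.117 t 35.77 p [0.5366 0.1024 0.1184] F [-5.3 -1.8 11.8] M [-0.24  0.86 -0.01] w 29.67
stop
```

View pics/b12.png

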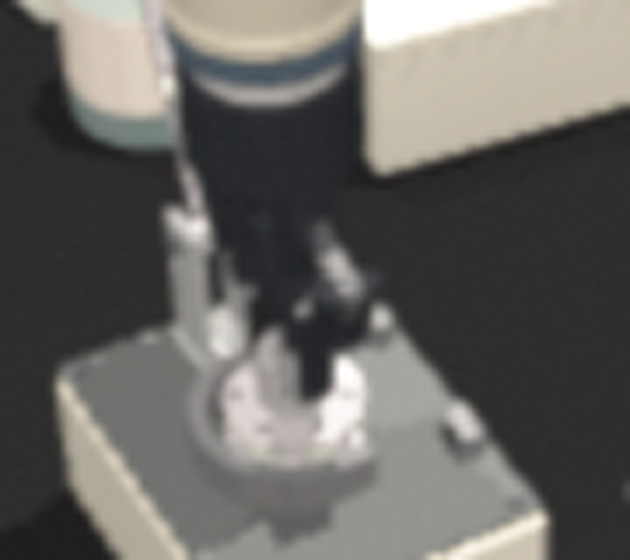

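```bash
python3 - <<'E'
from geo import *
import cv2
s=pickle.load(open('pics/side_12.pkl','rb'))
r0,c0,k=160,240,12
im=cv2.resize(s['image'][r0:r0+45,c0:c0+60,::-1],None,fx=k,fy=k,interpolation=cv2.INTER_CUBIC)
p=[.5345,.1,.019]
def dl(L,col,cl=True):
    q=(proj(s,W(p,L))-[c0,r0]+.5)*k-.5; cv2.polylines(im,[np.round(q).astype(int)],cl,col,1)
def ring(r,z): a=np.linspace(0,2*np.pi,90); return np.c_[r*np.cos(a),r*np.sin(a),0*a+z]
for dz,col in((0,(0,0,255)),(.019,(0,255,255))):
    dl(ring(.031,.110+dz),col)
dl([[.015,0,.119],[.021,0,.119]],(255,0,255))
for d in(-.3,.3): dl([[.015*np.cos(d),.015*np.sin(d),.119],[.021*np.cos(d),.021*np.sin(d),.119]],(0,255,0))
cv2.imwrite('pics/b13.png',im)
E
```

```text
(no output)
```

View pics/b13.png

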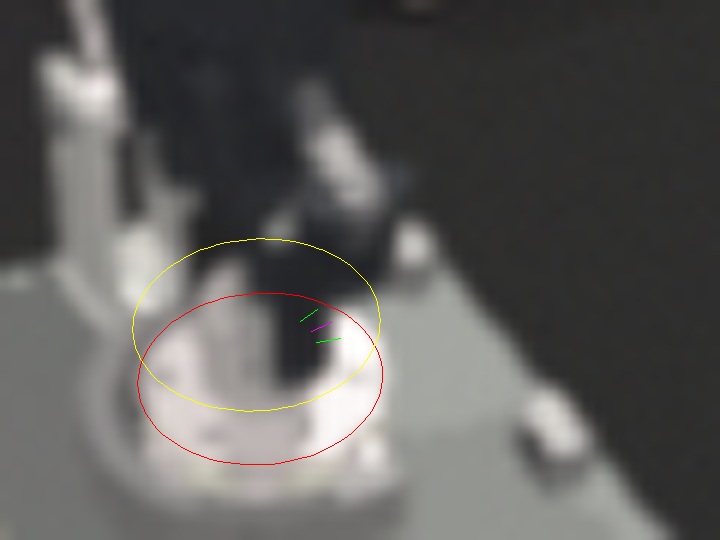

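```bash
python3 - <<'E'
from geo import *
import cv2
s=pickle.load(open('pics/side_0.pkl','rb'));t=pickle.load(open('pics/top_0.pkl','rb'))
p=(.4803,-.2924)
for a in(-1.0,-.85,-.735,-.6,-.45):
    print(a,[ (proj(c,W((*p,a),[.0195,0,.031]))-proj(c,W((*p,a),[0,0,.05]))).round(2).tolist() for c in(s,t)])
def big(c,r0,c0,h,w,k): return cv2.resize(c['image'][r0:r0+h,c0:c0+w,::-1],None,fx=k,fy=k,interpolation=cv2.INTER_LANCZOS4)
a=big(s,298,300,30,26,14);b=big(t,214,352,26,26,14)
b=cv2.copyMakeBorder(b,0,a.shape[0]-b.shape[0],0,0,cv2.BORDER_CONSTANT)
im=np.hstack([a,b]).astype(float); im=np.clip((im-60)*1.3,0,255).astype('uint8')
cv2.imwrite('pics/b14.png',im)
E
```

```text
-1.0 [[[6.54, 6.95]], [[3.62, -2.95]]]
-0.85 [[[6.95, 6.03]], [[3.07, -3.63]]]
-0.735 [[[7.15, 5.29]], [[2.59, -4.09]]]
-0.6 [[[7.27, 4.39]], [[1.97, -4.55]]]
-0.45 [[[7.23, 3.39]], [[1.21, -4.97]]]
```

View pics/b14.png

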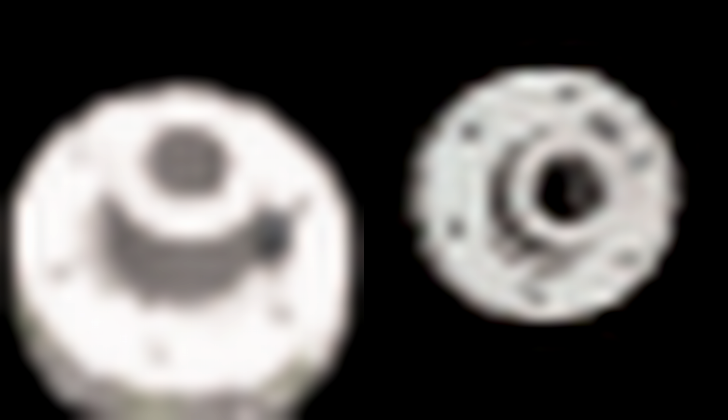

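```bash
python3 - <<'E'
from h import *
manip.hold(.3); st('hold')
manip.servo_line((.5363,.1024,.1155),rate=.04); manip.hold(.2); st('press')
manip.servo_line((.5363,.1024,.1172),rate=.04); manip.hold(.4); st('ease')
snap('side','13'); snap('top','13')
import cv2
a=cv2.imread('pics/side_13.png')[100:240,180:320];b=cv2.imread('pics/top_13.png')[160:300,200:340]
cv2.imwrite('pics/b15.png',cv2.resize(np.hstack([a,b]),None,fx=2.8,fy=2.8,interpolation=cv2.INTER_CUBIC))
E
```

```text
hold t 36.12 p [0.5366 0.1024 0.1184] F [-4.3 -1.4 11.9] M [-0.23  0.82 -0.  ] w 29.92
press t 36.57 p [0.5368 0.1025 0.1182] F [-9.8 -1.7 25.8] M [-0.33  1.6   0.03] w 30.14
ease t 37.22 p [0.5366 0.1024 0.1183] F [-5.1 -1.1 12.9] M [-0.23  0.93 -0.01] w 30.02
```

View pics/b15.png

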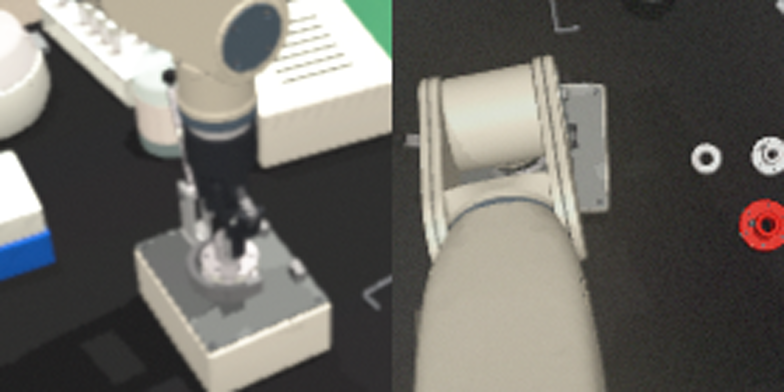

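```bash
python3 - <<'E'
from h import *
manip.sign_off(); st()
E
```

```text
the job is handed in; nothing more can be done
the job is handed in; nothing more can be done
```

The rotor is seated on the pump's shoulder with its screw turned to the front. The arm is still gripping it by the hub, so you can tighten the screw. I handed in at about 37 s of the 64 s.

**Lever:** It is up and leaning back against its stop; I felt 10 N there, and the last picture still shows it up. My first pinch missed because the fingertips stand about 20 mm higher than the description says. On the second try the ball slipped out of the grip at about 1.2 rad, so I pushed the lever the rest of the way with closed fingers.

**Shaft:** I pinched it on the flat (12 mm reading) and turned it until the flat faced the front. Pinches 0.35 rad to either side read 13.0 and 13.2 mm, against 11.8 mm straight on, so the flat is square to the front.

**Rotor:** It went down the shaft with no resistance past the height where the screw would have caught. It stopped within 0.5 mm of the expected seated height and moved only about 0.2 mm more under a 26 N push. I handed in while pressing with about 13 N and gripping at 50 N, with no twist felt.

**Less certain:**
- **Screw direction:** I could not see the screw at the end because a finger hides it. Its direction rests on the first pictures, where the two cameras' readings differ by up to about 0.13 rad, and on the rotor passing the flat freely.
- **Sideways force:** About 5 N remains at the wrist while pressing.
- **Other bench items:** I did not touch anything else; I did not compare them all with the first pictures.

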